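# Load the sample plates into the sloping readers

### The job

Two flat oblong sample plates lie on the bench, the short one across the long one. Put each plate into the pocket of the sloping reader that fits its length, and press it down until it is fully home and flush with the rim. Do not shift or knock over anything else on the bench; the square plate stays where it is.

Things in the scene. Friction and masses are not known exactly. Their poses are not given: they have to be found in the camera images.
- long_plate: long flat white plastic plate with four round grey windows in a row, 120 x 56 x 8 mm, about 80 g. Origin: centre of its underside; x along its length, z up. Lies flat on the bench. Either way round fits.
- short_plate: short flat white plastic plate with two round grey windows, 84 x 56 x 8 mm, about 55 g. Origin: centre of its underside; x along its length, z up. At the start it lies flat across the long plate, its underside 8 mm over the bench. Either way round fits.
- long_deck: sloping top of the white and grey long reader; its pocket (124 x 60 mm, 8 mm deep) fits the long plate with 2 mm play all round, flush when on its floor. Origin: centre of the pocket floor, 75 mm over the bench; x up the slope, y level across, z square to the slope. Slope 30 degrees, low edge towards the robot, yaw -0.2 to 0.35 rad
- long_rim (a point): middle of the pocket's mouth, at rim level (8 mm above its floor along z of long_deck). Rim ends at x = +-80 mm, then a 45 mm console strip on the upper side. Side rails, outside at y = +-46 mm, are cut through at mid-length by 44 mm long finger gaps, open outwards and 20 mm deeper than the pocket floor
- long_pad (a joint): steel contact pad (72 x 36 mm) in the middle of the long reader's pocket floor. 0 = its top 4 mm above the floor, so a plate laid on it stands 4 mm proud; 0.004 m = level with the floor. Stiff sliding friction of about 5 N, no spring: push the plate with 6 to 10 N and it stays down
- short_deck: sloping top of the white and grey short reader; its pocket (88 x 60 mm, 8 mm deep) fits the short plate with 2 mm play all round, flush when on its floor. Origin: centre of the pocket floor, 75 mm over the bench; x up the slope, y level across, z square to the slope. Slope 30 degrees, low edge towards the robot, yaw -0.2 to 0.35 rad
- short_rim (a point): middle of the pocket's mouth, at rim level (8 mm above its floor along z of short_deck). Rim ends at x = +-62 mm, then a 45 mm console strip on the upper side. Side rails, outside at y = +-46 mm, are cut through at mid-length by 44 mm long finger gaps, open outwards and 20 mm deeper than the pocket floor
- short_pad (a joint): steel contact pad (50 x 36 mm) in the middle of the short reader's pocket floor. 0 = its top 4 mm above the floor, so a plate laid on it stands 4 mm proud; 0.004 m = level with the floor. Stiff sliding friction of about 5 N, no spring: push the plate with 6 to 10 N and it stays down
- square_plate: bystander: square white plate 70 x 70 x 8 mm with one large window, lying on the bench; origin at the centre of its underside.
- small_bottle: bystander: amber bottle, 50 mm diameter, 110 mm high, upright, beside the plates; origin at the centre of its base.
- jar: bystander: amber jar, 56 mm diameter, 70 mm high, beside the plates; origin at the centre of its base.
- tall_bottle: bystander: clear bottle with blue cap, 68 mm diameter, 160 mm high, at the far end of the plates; origin at the centre of its base.
- beaker: bystander: clear plastic beaker, 64 mm diameter, 70 mm high, at the near end of the plates; origin at the centre of its base.
- big_bottle: bystander: large amber bottle with blue cap, 94 mm diameter, 210 mm high, at the back; origin at the centre of its base.
- spatula: bystander: steel spatula, 160 mm long, lying on the bench near the robot; origin at its middle.
Things that resemble listed ones, but are neither listed nor needed, are in the scene too. What is shaped like the short_plate but turquoise is not meant. Leave any green look-alike of the part that bears short_deck alone.

How it is judged (in metres and radians):
At the end, for the whole second after the job is handed in: Each oblong plate lies in the pocket of its own reader: within 4 mm of the pocket's centre both ways, its underside within 1.7 mm of the pocket floor (flush), parallel to the slope within 0.05 rad and along the pocket within 0.1 rad, at rest (x of long_plate in the frame of long_deck between -0.004 and 0.004 m and y of long_plate in the frame of long_deck between -0.004 and 0.004 m and z of long_plate in the frame of long_deck between -0.0017 and 0.0017 m and angle between the z axis of long_plate and the z axis of long_deck, either way round below 0.05 rad and angle between the x axis of long_plate and the x axis of long_deck, either way round below 0.1 rad and linear speed of each of long_plate, short_plate below 0.02 m/s and x of short_plate in the frame of short_deck between -0.004 and 0.004 m and y of short_plate in the frame of short_deck between -0.004 and 0.004 m and z of short_plate in the frame of short_deck between -0.0017 and 0.0017 m and angle between the z axis of short_plate and the z axis of short_deck, either way round below 0.05 rad and angle between the x axis of short_plate and the x axis of short_deck, either way round below 0.1 rad); the robot touches nothing.
It fails at once if the square plate or the spatula is shifted by more than 25 mm (distance of any of square_plate, spatula from where it was at the start of the episode above 0.025 m).
It fails at once if a bottle, the jar or the beaker is shifted by more than 25 mm (distance of any of small_bottle, jar, tall_bottle, beaker, big_bottle from where it was at the start of the episode above 0.025 m).
It fails at once if a bottle, the jar or the beaker is tipped by more than 0.4 rad (angle between any of small_bottle, jar, tall_bottle, beaker, big_bottle's own z axis and vertical above 0.4 rad).
It also fails if it takes over 72 s, if anything falls off the work surface, if the arm or the gripper's body presses on something with over 40 N, if the wrist force passes 120 N, or if a joint passes its speed limit or range.

### The arm

A 7-joint arm with a two-finger parallel gripper is mounted at the origin on the work surface. World frame = base frame: x ahead of the robot, y to its left, z up, the work surface at z = 0. Lengths are in mm, angles in rad, forces in N, time in s.
With the tool pointing down it reaches from about 425 to 1025 mm from the base axis. Payload 9.4 kg.
Tool frame: the origin (TCP) lies on the centre line of the jaws, within the pads' length; the fingertips stand 17 mm ahead of it and the grasp point (between the pads) lies 2 mm behind it; z points along the fingers, y is the line along which they close (so a half turn about z gives the same grasp; the last joint's range is limited). The gripper opens to 85 mm and grips with 20 to 120 N. Pads are 22 mm wide; open, the fingers measure 114 mm over their backs; the gripper's body (76 mm by 85 mm) begins 54 mm behind the grasp point. The pads swing forward as they close: fully open they stand 13 mm farther back than shut.
Start: joints at [-1.323, 0.599, -0.003, 1.599, 0.002, 0.943, -0.08], TCP at [231.365, 687.091, 248.275] pointing down, gripper open.
Joint ranges: [-2.57, 2.57], [-0.35, 1.97], [-1.29, 1.29], [0.11, 2.56], [-1.05, 4.19], [0.11, 1.86], [-2.63, 2.63]. Speed limits (rad/s): [2.22, 2.22, 3.01, 3.01, 3.14, 3.14, 3.14].

### API

Orientations are given as a unit quaternion [w, x, y, z].
In Python, from station import status, optics, workorder gives the robot as it stands.
- The arm moves only by the tool move_arm, never from a script. Its argument "motion" is a list of rows, each a list of 3 entries, a list of its own where there are three numbers: the shift along the tool's x, y, z in mm, then the turn, a rotation vector about the tool's x, y, z in degrees, then the opening, from -1 (shut) to 1 (fully open). In form: [[[x, y, z], [rx, ry, rz], grip], ...]. A call has 1 to 5 rows; each row shifts and turns the commanded pose from where the row before left it, along the tool's axes as they then stand; what a row does not reach is not made up. A row lasts 1/8 s, in which the tool goes at most 62.5 mm and 10.7 degrees, less where a joint would pass 70% of its speed; a pose out of reach is approached as far as the arm can. A call with a gripper value outside its range is refused whole. The fingers move at their own pace and stop on an object; "newtons" is the grip in N (left out, the last holds). Time passes only in rows, so rows that do not move let the fingers close. It gives the time, the measured TCP pose, the force, the opening and the grip force at its end, in the units of the state.
- status.state(): the state, without advancing time (a new reading comes with each control period).
- optics.snapshot(name): name is "scene" or "top" or "wrist"; returns the picture (420x560x3 uint8, red, green, blue); there is no depth.
- optics.camera_info(name): a dict with "vertical_fov" (degrees; the focal length in pixels is half the picture's height over the tangent of half this angle, whatever the lens; pixels are square), "cx", "cy" (the principal point, pixels), "D" ([k1, k2, p1, p2, k3] as OpenCV has them; the pictures are not rectified), "pose" (4x4, takes a point from camera to world coordinates). Camera axes: x right, y up, looking along -z (the intrinsics and any distortion apply to the point x, -y, -z); pixel columns grow to the right and rows downward; lengths in mm; the calibration is good to about 2 mm. A picture is of the moment at which its call begins: read the wrist's pose just before it. camera_info takes no time and is no camera call; for the wrist camera it gives the pose at the moment of the call.
- workorder.job_done(): hands the job in; it is judged then, once.
The state is a dict: "time": time; "qpos": joint angles; "joint_vel": joint speeds; "tau": joint torques, N m; "ee_pos": TCP position; "eef_rot": TCP orientation; "contact_force": force on the tool from outside, world axes, zero at the start; "ft_torque": the same for the moment, N m; "finger_gap": finger opening in mm; "grip_force": force on a finger pad.
Only numpy, scipy, OpenCV 4.12 (cv2) and the standard library are available. Lean on these libraries where they do the work, as an engineer would, in place of code of your own. Each camera call takes 0.05 s, during which the arm holds its last target. There are 200 camera calls.

## Working session

There is one attempt and no reset: what is moved stays moved. The work goes in short steps, Python scripts to look and compute and a tool call to move; the robot and the scene stay as the last step left them, time stands still between calls to the robot, and variables do not carry over. Pictures are saved under pics/ and viewed, at most 10 in all, crops included, and the job is handed in when it is done.

Besides the shell and the picture viewer there is one more tool, called after ">>>" as name(argument=value, ...), one argument or row to a line, values as JSON. move_arm: Moves the arm, as the interface text tells. Its arguments: {"type":"object","properties":{"motion":{"type":"array"},"newtons":{"type":"number"}},"required":["motion"]}

```bash
mkdir -p pics; ls; python3 - <<'E'
from station import status, optics
import cv2, numpy as np
print(status.state())
for n in("scene","top"):
    c=optics.camera_info(n); print(n,c)
    cv2.imwrite(f"pics/{n}0.png",optics.snapshot(n)[:,:,::-1])
E
```

```text
pics
{'time': 0.0, 'qpos': array([-1.32267924,  0.60014377, -0.00250395,  1.60013775,  0.00180114,
        0.94292189, -0.07979872]), 'joint_vel': array([-1.08011047e-03,  4.73448178e-04, -1.18309075e-03,  2.96141633e-04,
        6.41740977e-05, -8.97085840e-04, -1.77119753e-03]), 'tau': array([ 2.94085430e-04, -7.76440501e+01,  1.56484030e+00, -2.58005673e+01,
        1.23099843e-02,  9.10480216e-03,  1.87875784e-06]), 'ee_pos': array([231.26513373, 686.64374526, 247.40123264]), 'eef_rot': array([-4.55363920e-05,  1.61681642e-01,  9.86842642e-01, -8.03267571e-04]), 'contact_force': array([ 0.04118097,  0.85498897, -0.43340366]), 'ft_torque': array([ 0.00970534, -0.03879768, -0.01891714]), 'grip_force': 0.0, 'finger_gap': 85.49571788926121}
scene {'vertical_fov': 45.03106272804158, 'cx': 277.61653522864196, 'cy': 207.79884594104416, 'D': array([-0.15720673,  0.        ,  0.        ,  0.        ,  0.        ]), 'pose': array([[-7.00780384e-01, -5.39798466e-01,  4.66395187e-01,
         1.15346739e+03],
       [ 7.13207838e-01, -5.15900837e-01,  4.74532303e-01,
         6.39082271e+02],
       [-1.55381417e-02,  6.65179632e-01,  7.46521683e-01,
         1.12515129e+03],
       [ 0.00000000e+00,  0.00000000e+00,  0.00000000e+00,
         1.00000000e+00]])}
top {'vertical_fov': 57.154806211965564, 'cx': 282.7834631991279, 'cy': 210.55130448552268, 'D': array([0.00696921, 0.        , 0.        , 0.        , 0.        ]), 'pose': array([[-8.90478866e-03,  9.80447431e-01, -1.96579602e-01,
         3.30459442e+02],
       [-9.99265932e-01, -1.60500808e-02, -3.47849343e-02,
        -2.32426965e+01],
       [-3.72599180e-02,  1.96125547e-01,  9.79870639e-01,
         1.11115611e+03],
       [ 0.00000000e+00,  0.00000000e+00,  0.00000000e+00,
         1.00000000e+00]])}
```

View pics/top0.png

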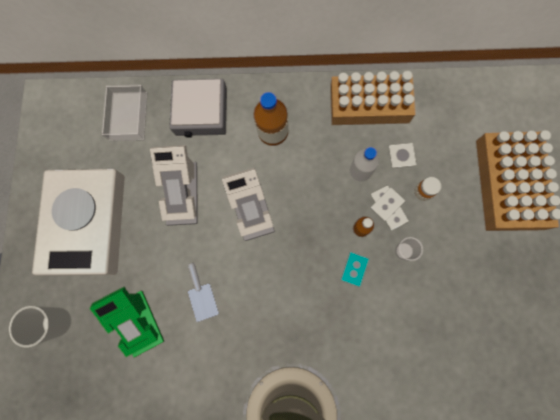

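View pics/scene0.png

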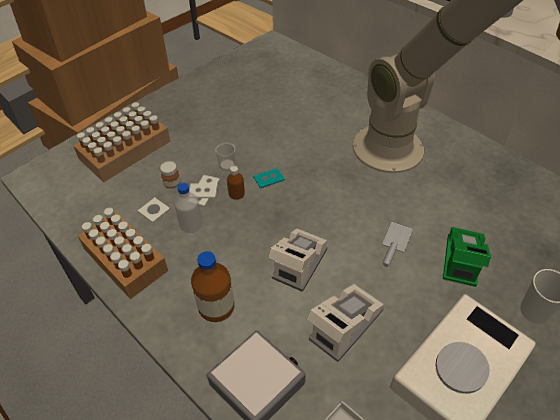

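The top view shows the candidates:
- **Plates:** white crossed oblong plates at (390,208), a turquoise look-alike at (355,269) and the square plate at (403,155).
- **Readers:** white readers at (174,186) (long) and (248,204) (short), and a green look-alike at (127,322).

I choose the white crossed pair and the two white readers.

```bash
cat > h.py <<'E'
import numpy as np, cv2
from scipy.spatial.transform import Rotation as R
from station import status, optics
def K(c):
    f=210/np.tan(np.radians(c["vertical_fov"]/2)); return np.array([[f,0,c["cx"]],[0,f,c["cy"]],[0,0,1.]])
def rays(c,px):
    u=cv2.undistortPoints(np.float64(px).reshape(-1,1,2),K(c),c["D"])[:,0]
    d=np.c_[u[:,0],-u[:,1],-np.ones(len(u))]@c["pose"][:3,:3].T
    return c["pose"][:3,3],d
def cast(c,px,z=0,n=(0,0,1),p0=None):
    o,d=rays(c,px); n=np.array(n,float); p0=np.array([0,0,z]) if p0 is None else p0
    return o+d*(((p0-o)@n)/(d@n))[:,None]
def proj(c,P):
    P=(np.atleast_2d(P)-c["pose"][:3,3])@c["pose"][:3,:3]; P=P*[1,-1,-1]
    return cv2.projectPoints(P,np.zeros(3),np.zeros(3),K(c),c["D"])[0][:,0]
def tool():
    s=status.state(); q=s["eef_rot"]; return s["ee_pos"],R.from_quat([q[1],q[2],q[3],q[0]])
def delta(p,r=None,src=None):
    "tool-frame shift (mm) and turn (deg) from the present pose to p,r (shift in present axes)"
    p0,r0=src or tool(); r=r or r0
    return (r0.inv().apply(np.array(p)-p0)).round(1), np.degrees((r0.inv()*r).as_rotvec()).round(2)
def save(img,n,box=None,k=1):
    if box: img=img[box[1]:box[3],box[0]:box[2]]
    cv2.imwrite(f"pics/{n}.png",cv2.resize(img,None,fx=k,fy=k,interpolation=cv2.INTER_CUBIC)[:,:,::-1])
E
python3 - <<'E'
from h import *
c=optics.camera_info("top")
for n,px,z in [("plates",(390,208),12),("sq",(403,155),8),("longdeck",(175,192),83),("shortdeck",(250,208),83),("bigb",(268,100),210),("tallb",(370,153),160),("smallb",(367,223),110),("jar",(431,184),70),("beaker",(411,248),70),("turq",(355,269),8),("spat",(200,295),5),("green",(127,322),80)]:
    print(n,cast(c,[px],z).round())
ci=optics.camera_info("wrist"); print(ci); p,r=tool(); print(r.as_matrix().round(2)); 
print("cam in tool", r.inv().apply(ci["pose"][:3,3]-p), (r.as_matrix().T@ci["pose"][:3,:3]).round(3))
im=optics.snapshot("top"); 
a=cv2.resize(im[135:265,335:455],None,fx=4.5,fy=4.5,interpolation=2);cv2.imwrite("pics/c1.png",a[:,:,::-1])
E
```

```text
plates [[ 553. -293.   12.]]
sq [[ 714. -343.    8.]]
longdeck [[594. 312.  83.]]
shortdeck [[545. 103.  83.]]
bigb [[797.  44. 210.]]
tallb [[ 669. -215.  160.]]
smallb [[ 495. -207.  110.]]
jar [[ 607. -395.   70.]]
beaker [[ 432. -328.   70.]]
turq [[ 381. -186.    8.]]
spat [[313. 252.   5.]]
green [[247. 423.  80.]]
{'vertical_fov': 60.06881633945056, 'cx': 280.8916094121121, 'cy': 210.97938232076737, 'D': array([-0.00739464,  0.        ,  0.        ,  0.        ,  0.        ]), 'pose': array([[ 3.18644799e-01, -9.13743451e-01, -2.52068239e-01,
         1.67799202e+02],
       [ 9.47873549e-01,  3.06860250e-01,  8.58633899e-02,
         7.06882484e+02],
       [-1.10738760e-03, -2.66288739e-01,  9.63892671e-01,
         3.72581199e+02],
       [ 0.00000000e+00,  0.00000000e+00,  0.00000000e+00,
         1.00000000e+00]])}
[[-0.95  0.32 -0.  ]
 [ 0.32  0.95 -0.  ]
 [-0.   -0.   -1.  ]]
cam in tool [  66.54918886   -1.2940784  -125.09693995] [[ 0.     0.964  0.266]
 [ 1.    -0.    -0.   ]
 [-0.     0.266 -0.964]]
```

View pics/c1.png

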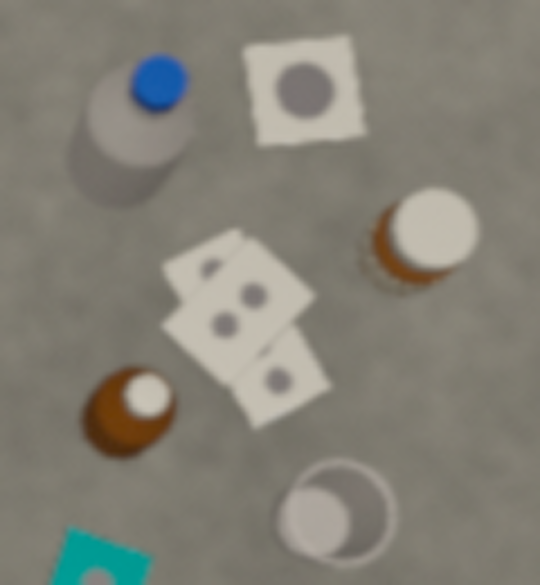

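The crop shows the two-window plate on top, centred at about (239,311), with the four-window plate under it, so the choice is right. I'll go up and over there.

>>> move_arm(
  motion=[
    [[0, 0, -20], [0, 0, 8], 1],
    [[0, 0, -20], [0, 0, 8], 1],
    [[0, 0, -20], [0, 0, 8.4], 1],
    [[-40, -11, 0], [0, 0, 0], 1],
    [[-50, -14, 0], [0, 0, 0], 1],
  ],
)

```text
time: 0.78
ee_pos: [279.6, 607.2, 307.9]
eef_rot: [-0.0, 0.366, 0.931, -0.0]
contact_force: [1.5, -0.4, -0.2]
finger_gap: 85.2
grip_force: 0.0
```

>>> move_arm(
  motion=[
    [[-50, -14, 0], [0, 0, 0], 1],
    [[-50, -14, 0], [0, 0, 0], 1],
    [[-50, -14, 0], [0, 0, 0], 1],
    [[-50, -14, 0], [0, 0, 0], 1],
    [[-50, -14, 0], [0, 0, 0], 1],
  ],
)

```text
time: 1.4
ee_pos: [415.8, 384.1, 308.2]
eef_rot: [0.0, 0.367, 0.93, -0.0]
contact_force: [1.1, 1.2, 0.6]
finger_gap: 85.4
grip_force: 0.0
```

>>> move_arm(
  motion=[
    [[-50, -14, 0], [0, 0, 0], 1],
    [[-50, -14, 0], [0, 0, 0], 1],
    [[-50, -14, 0], [0, 0, 0], 1],
    [[-40, -36, 0], [0, 0, 0], 1],
    [[-40, -36, 0], [0, 0, 0], 1],
  ],
)

```text
time: 2.02
ee_pos: [505.7, 143.7, 308.1]
eef_rot: [-0.0, 0.367, 0.93, -0.0]
contact_force: [0.4, -0.3, 0.5]
finger_gap: 85.3
grip_force: 0.0
```

>>> move_arm(
  motion=[
    [[-40, -36, 0], [0, 0, 0], 1],
    [[-40, -36, 0], [0, 0, 0], 1],
    [[-40, -36, 0], [0, 0, 0], 1],
    [[-40, -36, 0], [0, 0, 0], 1],
    [[-40, -36, 0], [0, 0, 0], 1],
  ],
)

```text
time: 2.65
ee_pos: [529.0, -124.2, 308.3]
eef_rot: [0.0, 0.366, 0.93, 0.0]
contact_force: [0.7, -0.4, 0.4]
finger_gap: 84.9
grip_force: 0.0
```

>>> move_arm(
  motion=[
    [[-42, -36, 0], [0, 0, 0], 1],
    [[-42, -36, 0], [0, 0, 0], 1],
    [[-40, -32, 20], [0, 0, 0], 1],
    [[0, 0, 50], [0, 0, 0], 1],
    [[0, 0, 10], [0, 0, 0], 1],
  ],
)

```text
time: 3.28
ee_pos: [547.2, -282.7, 225.4]
eef_rot: [-0.003, 0.367, 0.93, 0.0]
contact_force: [-0.1, -0.5, 1.0]
finger_gap: 85.2
grip_force: 0.0
```

```bash
python3 - <<'E'
from h import *
import pickle
c=optics.camera_info("wrist"); im=optics.snapshot("wrist"); pickle.dump((c,im,tool()),open("w1.pkl","wb"))
print(tool()[0]); save(im,"w1")
m=((im.min(2)>140)&(im.max(2).astype(int)-im.min(2)<50)).astype(np.uint8)
n,l,s,ce=cv2.connectedComponentsWithStats(m)
for i in range(1,n):
    if s[i,4]>800: print(i,s[i],ce[i],im[l==i].mean(0))
E
```

```text
[ 547.7504578  -282.27610076  225.87277122]
1 [ 294   56   37   39 1125] [312.24888889  74.98044444] [241.29066667 241.33244444 229.856     ]
2 [  93   82   92   86 2747] [147.94066254 124.04295595] [196.89443029 193.11612668 178.93447397]
4 [ 214  148  136   96 7986] [283.03431004 195.24405209] [228.37991485 227.22476834 212.61407463]
12 [ 422  222   83   54 2929] [463.97610106 247.10788665] [167.53670195 164.88187095 152.27449642]
24 [ 304  289   91   81 2869] [348.72673405 329.03555246] [224.71279191 223.52039038 207.50261415]
27 [ 204  303   57   50 2206] [231.59066183 327.40933817] [227.26699909 226.21033545 210.07116954]
```

View pics/w1.png

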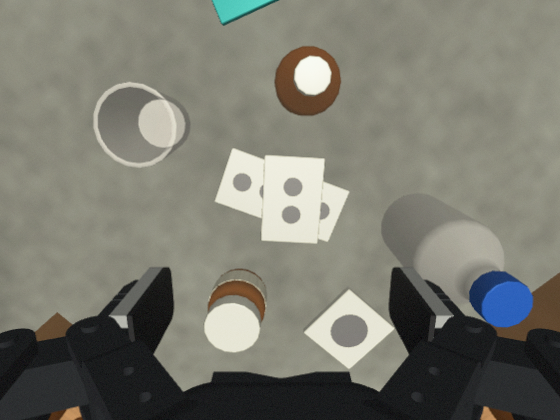

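The wrist view shows the short plate upright, with corners at about (265,155), (324,157), (318,243) and (262,240). Below it lie the long plate's windows, at (242,182) and (322,210). The small bottle is at (308,80) and the jar at (235,310).

```bash
python3 - <<'E'
from h import *
import pickle
c,im,(p,r)=pickle.load(open("w1.pkl","rb"))
g=cv2.cvtColor(im,cv2.COLOR_RGB2GRAY)
q=np.float32([(265,155),(324,157),(318,243),(262,240)]).reshape(-1,1,2)
q=cv2.cornerSubPix(g,q,(4,4),(-1,-1),(3,30,.01))[:,0]; print(q)
P=cast(c,q,16); print(P.round(1),P.mean(0)); e=P[0]+P[1]-P[2]-P[3]; print("len",np.linalg.norm(e)/2,"wid",np.linalg.norm(P[1]+P[2]-P[0]-P[3])/2)
a=np.degrees(np.arctan2(e[1],e[0])); w=P[1]+P[2]-P[0]-P[3];print("len ang",a,"width ang",np.degrees(np.arctan2(w[1],w[0])), "tool y",np.degrees(np.arctan2(*r.as_matrix()[1::-1,1])))
# windows
m=((g[140:260,205:360]<180)&(g[140:260,205:360]>90)).astype(np.uint8)
for n,d in (("bottle",(308,80)),):pass
cs,_=cv2.findContours(m,cv2.RETR_LIST,cv2.CHAIN_APPROX_NONE)
for k in cs:
    A=cv2.contourArea(k)
    if 100<A<900:
        (x,y),_=cv2.minEnclosingCircle(k); M=cv2.moments(k);x,y=M['m10']/A+205,M['m01']/A+140
        print("win",A,(round(x,1),round(y,1)),cast(c,[(x,y)],16).round(1),cast(c,[(x,y)],8).round(1))
print("tcp proj",proj(c,p),proj(c,p*[1,1,0]+[0,0,16]))
print(delta(np.r_[P.mean(0)[:2],110],None,(p,r)))
E
```

```text
[[263.4411  158.3299 ]
 [324.2201  158.28554]
 [318.      243.     ]
 [261.12924 239.92653]]
[[ 517.2 -278.1   16. ]
 [ 555.2 -237.3   16. ]
 [ 613.2 -296.2   16. ]
 [ 573.  -334.7   16. ]] [ 564.66020481 -286.56336064   16.        ]
len 81.08063358785999 wid 55.74954294924401
len ang 134.579538753443 width ang 45.376853462763364 tool y 47.00461218552717
win 227.5 (290.6, 214.3) [[ 573.5 -296.1   16. ]] [[ 575.3 -297.4    8. ]]
win 101.5 (323.8, 210.8) [[ 592.5 -270.5   16. ]] [[ 594.7 -271.3    8. ]]
win 235.0 (292.5, 186.6) [[ 554.8 -276.5   16. ]] [[ 556.2 -277.4    8. ]]
win 225.5 (241.7, 181.9) [[ 519.2 -308.2   16. ]] [[ 519.7 -309.9    8. ]]
tcp proj [[284.85366674 291.84130488]] [[282.80547937 185.29328798]]
(array([-15.8,   8.6, 115.8]), array([0., 0., 0.]))
```

>>> move_arm(
  motion=[
    [[-16, 8.5, 20], [0, 0, 0], 1],
    [[0, 0, 50], [0, 0, 3], 1],
    [[0, 0, 45], [0, 0, 0], 1],
    [[0, 0, 0], [0, 0, 0], 1],
  ],
)

```text
time: 3.82
ee_pos: [565.8, -286.4, 112.1]
eef_rot: [-0.002, 0.39, 0.921, 0.0]
contact_force: [0.5, 0.1, 1.3]
finger_gap: 85.4
grip_force: 0.0
```

```bash
cat > wins.py <<'E'
from h import *
import pickle,sys
def wins(im,lo=90,hi=180,amin=150,amax=5000,box=(0,0,560,420)):
    g=cv2.cvtColor(im,cv2.COLOR_RGB2GRAY); x0,y0,x1,y1=box
    m=cv2.inRange(g[y0:y1,x0:x1],lo,hi); o=[]
    for k in cv2.findContours(m,cv2.RETR_LIST,cv2.CHAIN_APPROX_NONE)[0]:
        A=cv2.contourArea(k)
        if amin<A<amax and 4*np.pi*A/cv2.arcLength(k,True)**2>.75:
            M=cv2.moments(k); o.append((M['m10']/M['m00']+x0,M['m01']/M['m00']+y0,A))
    return np.array(o)
E
python3 - <<'E'
from wins import *
p,r=tool(); c=optics.camera_info("wrist"); im=optics.snapshot("wrist"); pickle.dump((c,im,(p,r)),open("w2.pkl","wb"))
save(im,"w2"); print(p,"tool y",np.degrees(np.arctan2(*r.as_matrix()[1::-1,1])),r.as_matrix()[:,2])
for w in wins(im): print(w.round(1),cast(c,[w[:2]],16).round(1),cast(c,[w[:2]],8).round(1))
E
```

```text
[ 565.8433419  -286.35817671  112.14205704] tool y 44.08668950335046 [-0.00346338  0.00202326 -0.99999196]
[280.2 237.2 525. ] [[ 573.4 -296.    16. ]] [[ 575.3 -298.     8. ]]
[280.5 196.5 571. ] [[ 554.8 -276.5   16. ]] [[ 556.1 -277.8    8. ]]
[205.6 192.8 538. ] [[ 519.6 -307.4   16. ]] [[ 519.6 -309.8    8. ]]
```

View pics/w2.png

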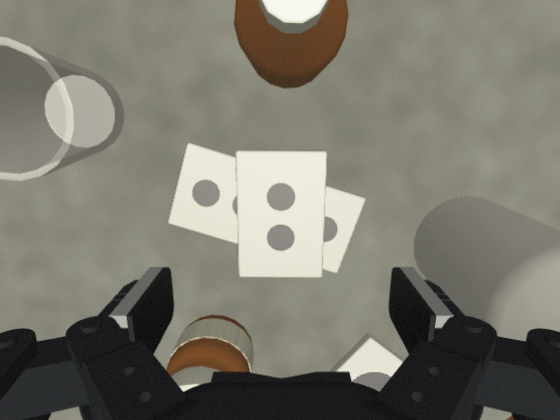

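```bash
python3 - <<'E'
from wins import *
c,im,(p,r)=pickle.load(open("w2.pkl","rb"))
n=r.as_matrix()[:,1]
for px,y in [((171,268),-42.5),((172,300),-42.5),((390,268),42.5),((389,300),42.5),((150,268),-42.5)]:
    P=cast(c,[px],n=n,p0=p+n*y); print(px,r.inv().apply(P-p).round(1))
for z in (0,4,10,17,20,30):
    print(z,proj(c,p+r.apply([[11,-42.7,z],[-11,-42.7,z]])).round(1).tolist())
E
```

```text
(171, 268) [[  8.5 -42.5   2. ]]
(172, 300) [[ -3.9 -42.5  -0.1]]
(390, 268) [[ 6.  42.5  7.6]]
(389, 300) [[-6.9 42.5  5.4]]
(150, 268) [[ 17.7 -42.5 -18.5]]
0 [[168.4, 264.0], [173.0, 316.3]]
4 [[171.5, 259.8], [175.9, 310.9]]
10 [[175.8, 253.8], [179.9, 303.2]]
17 [[180.5, 247.5], [184.2, 295.0]]
20 [[182.3, 244.9], [185.9, 291.7]]
30 [[188.1, 237.0], [191.3, 281.4]]
```

>>> move_arm(
  motion=[
    [[1.3, -1, 30], [0, 0, 0], 1],
    [[0, 0, 30], [0, 0, 0], 1],
    [[0, 0, 15], [0, 0, 0], 1],
    [[0, 0, 0], [0, 0, 0], 1],
  ],
)

```text
time: 4.38
ee_pos: [565.3, -287.8, 39.3]
eef_rot: [0.0, 0.391, 0.921, 0.0]
contact_force: [0.6, -0.9, 0.0]
finger_gap: 85.4
grip_force: 0.0
```

>>> move_arm(
  motion=[
    [[-0.5, -0.5, 14], [0, 0, 0], 1],
    [[0, 0, 0], [0, 0, 0], 1],
    [[0, 0, 0], [0, 0, 0], -1],
    [[0, 0, 0], [0, 0, 0], -1],
    [[0, 0, 0], [0, 0, 0], -1],
  ],
  newtons=40,
)

```text
time: 5.0
ee_pos: [564.9, -288.5, 25.1]
eef_rot: [0.0, 0.391, 0.92, 0.0]
contact_force: [-0.5, 0.3, 5.4]
finger_gap: 54.5
grip_force: 41.5
```

>>> move_arm(
  motion=[
    [[0, 0, 0], [0, 0, 0], -1],
    [[0, 0, 0], [0, 0, 0], -1],
  ],
)

```text
time: 5.25
ee_pos: [564.9, -288.5, 25.1]
eef_rot: [0.0, 0.391, 0.92, 0.0]
contact_force: [-0.9, 0.5, 5.0]
finger_gap: 54.4
grip_force: 41.5
```

>>> move_arm(
  motion=[
    [[0, 0, -15], [0, 0, 0], -1],
    [[0, 0, -50], [0, 0, 0], -1],
    [[0, 0, -60], [0, 0, 0], -1],
    [[0, 0, -60], [0, 0, 0], -1],
    [[0, 0, 0], [0, 0, 0], -1],
  ],
)

```text
time: 5.88
ee_pos: [566.6, -289.8, 215.2]
eef_rot: [0.005, 0.391, 0.92, 0.0]
contact_force: [-0.4, -0.9, -1.7]
finger_gap: 54.0
grip_force: 42.7
```

```bash
python3 - <<'E'
from wins import *
p,r=tool(); c=optics.camera_info("wrist"); im=optics.snapshot("wrist"); pickle.dump((c,im,(p,r)),open("w3.pkl","wb"))
save(im,"w3"); print(p,status.state()["finger_gap"])
for w in wins(im,70,180): print(w.round(1),r.inv().apply(cast(c,[w[:2]],p[2]-6)-p).round(1),cast(c,[w[:2]],8).round(1))
E
```

```text
[ 566.58430587 -289.76196835  215.22579133] 54.12605657248451
[ 280.8  304.8 1278. ] [[-9.4 -0.8  6.1]] [[ 655.2 -381.5    8. ]]
[ 280.9  243.5 1462. ] [[17.  -0.7  5.9]] [[ 608.7 -333.1    8. ]]
[ 135.6  105.2 1463. ] [[ 67.9 -50.9   5.2]] [[ 427.  -328.4    8. ]]
[ 290.    34.5 1364.5] [[90.2  2.2  5.2]] [[ 484.7 -193.9    8. ]]
```

View pics/w3.png

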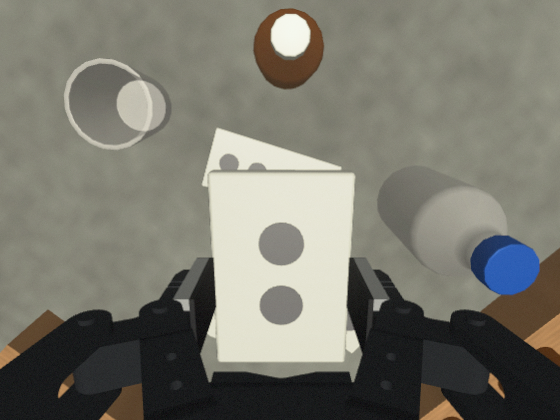

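Held squarely: the plate spans (210,172) to (355,360), with its windows at (281,244) and (281,305). Next I'll view both readers from above, past the held plate.

>>> move_arm(
  motion=[
    [[0, 0, -33], [0, 0, -9.2], -1],
    [[0, 0, -33], [0, 0, -9.2], -1],
    [[0, 0, -33], [0, 0, -9.2], -1],
    [[0, 0, -33], [0, 0, -9.2], -1],
    [[0, 0, -33], [0, 0, -9.2], -1],
  ],
)

```text
time: 6.55
ee_pos: [564.0, -288.0, 373.9]
eef_rot: [-0.001, -0.003, 1.0, 0.001]
contact_force: [-0.3, -0.4, -0.2]
finger_gap: 54.3
grip_force: 42.6
```

>>> move_arm(
  motion=[
    [[-9.4, 49, 0], [0, 0, 0], -1],
    [[-9.4, 49, 0], [0, 0, 0], -1],
    [[-9.4, 49, 0], [0, 0, 0], -1],
    [[-9.4, 49, 0], [0, 0, 0], -1],
    [[-9.4, 49, 0], [0, 0, 0], -1],
  ],
)

```text
time: 7.18
ee_pos: [611.2, -41.7, 372.8]
eef_rot: [-0.001, 0.0, 1.0, 0.0]
contact_force: [0.5, -0.6, -0.6]
finger_gap: 54.4
grip_force: 42.6
```

>>> move_arm(
  motion=[
    [[-9.4, 49, 0], [0, 0, 0], -1],
    [[-9.4, 49, 0], [0, 0, 0], -1],
    [[-9.4, 49, 0], [0, 0, 0], -1],
    [[-9.4, 49, 0], [0, 0, 0], -1],
    [[-9.4, 49, 0], [0, 0, 0], -1],
  ],
)

```text
time: 7.8
ee_pos: [658.3, 203.0, 372.6]
eef_rot: [-0.001, 0.0, 1.0, -0.0]
contact_force: [1.2, -0.2, -0.7]
finger_gap: 54.5
grip_force: 42.6
```

>>> move_arm(
  motion=[
    [[0, 0, 0], [0, 0, 0], -1],
    [[0, 0, 0], [0, 0, 0], -1],
  ],
)

```text
time: 8.05
ee_pos: [658.3, 201.0, 372.8]
eef_rot: [-0.001, 0.0, 1.0, -0.001]
contact_force: [0.4, -0.9, -0.3]
finger_gap: 54.3
grip_force: 42.6
```

```bash
python3 - <<'E'
from wins import *
p,r=tool(); c=optics.camera_info("wrist"); im=optics.snapshot("wrist"); pickle.dump((c,im,(p,r)),open("w4.pkl","wb"))
print(p,r.as_matrix().round(3)); s=cv2.imread("pics/scene0.png")[:,:,::-1]
for n,P in (("long",(594,312,83)),("short",(545,103,83))): print(n,proj(c,P))
a=cv2.resize(im[0:210],(800,300),interpolation=2); b=cv2.resize(s[220:360,262:392],(320,300)); 
save(np.vstack([a,np.hstack([cv2.resize(s[220:290,262:332],(400,300),interpolation=2)[:, :],cv2.resize(s[280:360,300:390],(400,300),interpolation=2)])]),"w4")
E
```

```text
[658.30549497 201.03938016 372.77421303] [[-1.     0.    -0.002]
 [ 0.     1.    -0.001]
 [ 0.002 -0.001 -1.   ]]
long [[383.02145315 113.971916  ]]
short [[191.04265245  66.54825193]]
```

View pics/w4.png

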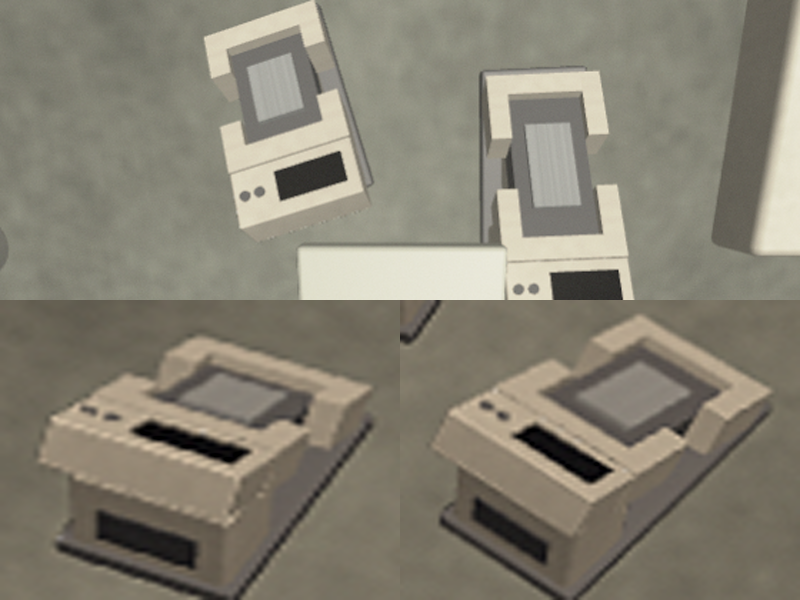

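The top strip shows the short reader's rim, with low corners at (205,38) and (316,1) and the seam at (231,173) and (351,137). The long reader's low rim corners are at (484,74) and (600,72). Both pads are clear. I'll fit the deck poses from these corners.

```bash
cat > deck.py <<'E'
from wins import *
from scipy.optimize import least_squares
def frame(v):
    return R.from_euler("z",v[2])*R.from_euler("y",-30,degrees=True), np.array([v[0],v[1],75.])
def fit(c,px,M,v0,loss="soft_l1"):
    f=lambda v:(proj(c,frame(v)[0].apply(M)+frame(v)[1])-px).ravel()
    return least_squares(f,v0,x_scale=[10,10,.1],loss=loss)
def corners(h,pl,pw,e):
    return np.float64([(-e,-46,8),(-e,46,8),(e,-46,8),(e,46,8),(-h,-30,8),(-h,30,8),(-pl,-18,4),(-pl,18,4),(pl,18,4),(pl,-18,4)])
MS=corners(44,25,18,62); ML=corners(62,36,18,80)
E
python3 - <<'E'
from deck import *
c,im,_=pickle.load(open("w4.pkl","rb")); g=cv2.cvtColor(im,cv2.COLOR_RGB2GRAY)
S=[(205,38),(316,1),(231,173),(351,137),(228,53),(301,33),(247,65),(291,52),(303,107),(260,122)]
L=[(484,74),(600,72),(508,262),(628,258),(508,96),(582,93),(526,123),(572,122),(580,205),(533,208)]
out={}
for n,px,M,v0 in (("short",S,MS,(545,103,.2)),("long",L,ML,(594,312,.1))):
    px=np.float64(px)/(800/560)
    q=cv2.cornerSubPix(g,np.float32(px).reshape(-1,1,2),(3,3),(-1,-1),(3,30,.01))[:,0]
    for u in (px,q):
        r=fit(c,u,M,v0); print(n,r.x.round(3),np.abs(r.fun.reshape(-1,2)).round(1).tolist())
E
```

```text
short [5.41123e+02 1.05220e+02 2.89000e-01] [[0.0, 0.3], [0.3, 0.5], [0.9, 0.9], [0.1, 0.6], [0.4, 2.4], [0.3, 5.5], [0.9, 2.2], [0.9, 1.1], [1.4, 0.7], [0.4, 0.4]]
short [5.40530e+02 1.03931e+02 2.90000e-01] [[0.1, 0.1], [0.1, 0.8], [1.3, 0.2], [0.5, 0.1], [0.3, 0.1], [1.4, 6.3], [0.2, 0.4], [0.5, 0.5], [0.2, 0.4], [0.1, 0.6]]
long [5.97247e+02 3.17481e+02 3.90000e-02] [[1.8, 1.4], [0.2, 0.3], [3.6, 0.1], [0.1, 0.6], [0.1, 1.2], [0.5, 1.2], [0.7, 1.3], [1.3, 0.8], [0.7, 0.6], [0.6, 0.2]]
long [5.96499e+02 3.16923e+02 4.50000e-02] [[2.3, 3.1], [0.3, 0.2], [1.5, 0.6], [0.9, 0.2], [0.4, 0.0], [0.1, 0.7], [0.3, 0.0], [0.1, 0.0], [0.2, 0.2], [0.5, 0.4]]
```

```bash
cat > plan.py <<'E'
from deck import *
SD=(540.5,103.9,.290); LD=(596.5,316.9,.045)
def tgt(D,off,h):
    "tool pose that puts tool-point off at height h over the pocket floor centre"
    r,o=frame(D); rt=R.from_matrix(r.as_matrix()@np.diag([-1,1,-1])); return o+r.apply([0,0,h])-rt.apply(off),rt
def inplate(c,im,p,r,zt,**k):
    w=wins(im,70,180,amin=900,**k); n=r.as_matrix()[:,2]
    return w,r.inv().apply(cast(c,w[:,:2],n=n,p0=p+n*zt)-p)
E
python3 - <<'E'
from plan import *
c,im,(p,r)=pickle.load(open("w3.pkl","rb")); print(inplate(c,im,p,r,9.1))
c,im,(p,r)=pickle.load(open("w4.pkl","rb")); print(inplate(c,im,p,r,9.1))
off=[3.3,-.8,17.1]; P,rt=tgt(SD,off,54); print(P,delta(P,rt)); 
print("after turn", delta(P,rt,(tool()[0],rt))[0])
E
```

```text
(array([[ 280.77464789,  304.78273344, 1278.        ],
       [ 280.89705882,  243.51379389, 1462.        ],
       [ 135.62383231,  105.24333561, 1463.        ],
       [ 289.96237938,   34.52387932, 1364.5       ]]), array([[-11.17509727,  -0.78419709,   9.1       ],
       [ 15.73653469,  -0.74609727,   9.1       ],
       [ 67.95048612, -52.37993903,   9.1       ],
       [ 90.95444765,   2.28734843,   9.1       ]]))
(array([[ 280.76971116,  304.89370284, 1281.        ],
       [ 280.83844233,  243.65009083, 1468.        ]]), array([[-10.30205984,  -1.47662949,   9.1       ],
       [ 16.61038209,  -1.4600847 ,   9.1       ]]))
[508.94421812  95.31821174 138.22440621] (array([ 149. , -104.7,  235.4]), array([ -4.44, -29.89, -16.29]))
after turn [267.6 -57.7 116.9]
```

>>> move_arm(
  motion=[
    [[0, 0, 0], [-1.11, -7.47, -4.07], -1],
    [[0, 0, 0], [-1.11, -7.47, -4.07], -1],
    [[0, 0, 0], [-1.11, -7.47, -4.07], -1],
    [[0, 0, 0], [-1.11, -7.47, -4.07], -1],
    [[0, 0, 0], [0, 0, 0], -1],
  ],
)

```text
time: 8.72
ee_pos: [656.9, 198.6, 373.7]
eef_rot: [0.256, -0.139, 0.956, 0.037]
contact_force: [0.1, 0.1, -0.2]
finger_gap: 54.7
grip_force: 42.6
```

```bash
python3 - <<'E'
from plan import *
P,rt=tgt(SD,[3.15,-1.47,17.1],54); print(tool()[0],status.state()["qpos"].round(2),delta(P,rt))
E
```

```text
[656.94072084 198.62319608 373.66576303] [-0.39  0.27 -0.01  1.94  0.15  0.41  1.34] (array([266.2, -56.3, 118.3]), array([-0.04, -0.02, -0.09]))
```

>>> move_arm(
  motion=[
    [[53, -11.3, 23.6], [0, 0, 0], -1],
    [[53, -11.3, 23.6], [0, 0, 0], -1],
    [[53, -11.3, 23.6], [0, 0, 0], -1],
    [[53, -11.3, 23.6], [0, 0, 0], -1],
    [[53, -11.3, 23.6], [0, 0, 0], -1],
  ],
)

```text
time: 9.35
ee_pos: [575.4, 128.8, 239.3]
eef_rot: [0.235, -0.134, 0.963, 0.01]
contact_force: [-0.3, -0.3, -0.8]
finger_gap: 54.2
grip_force: 42.6
```

>>> move_arm(
  motion=[
    [[0, 0, 0], [0, 0, 0], -1],
    [[0, 0, 0], [0, 0, 0], -1],
  ],
)

```text
time: 9.6
ee_pos: [575.0, 130.0, 239.8]
eef_rot: [0.235, -0.135, 0.962, 0.012]
contact_force: [-0.4, 0.4, -1.4]
finger_gap: 54.4
grip_force: 42.6
```

```bash
python3 - <<'E'
from plan import *
p,r=tool(); c=optics.camera_info("wrist"); im=optics.snapshot("wrist"); pickle.dump((c,im,(p,r)),open("w5.pkl","wb")); save(im,"w5")
print(status.state()["qpos"].round(2)); print(inplate(c,im,p,r,9.1))
P,rt=tgt(SD,[3.15,-1.47,17.1],54); print(p,delta(P,rt,(p,r)))
f,o=frame(SD); print(proj(c,f.apply(MS)+o).round(1).tolist())
E
```

```text
[-0.26  0.34 -0.13  2.25  1.02  0.15  0.49]
(array([[ 280.76578706,  304.73782329, 1269.5       ],
       [ 280.85955891,  243.42212319, 1458.5       ]]), array([[-9.64846109, -1.43074897,  9.1       ],
       [17.30580458, -1.4019932 ,  9.1       ]]))
[574.99176537 130.01345772 239.80885333] (array([111.6, -11.1,  57.6]), array([-2.67, -2.87,  0.04]))
[[189.7, -74.4], [346.2, -78.1], [199.1, 138.8], [338.6, 139.2], [217.5, -41.0], [317.8, -42.9], [239.1, -4.1], [297.2, -4.9], [296.3, 80.5], [240.8, 80.7]]
```

View pics/w5.png

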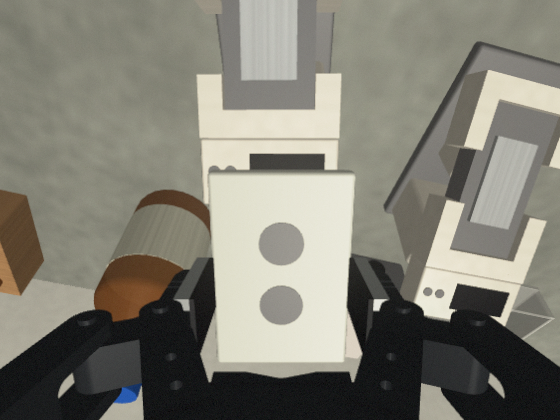

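The wrist is passing near its straight pose (q6 = 0.15), so the orientation lags by about 4°. The predicted seam corners (199,139) and (339,139) match the picture at about (201,138) and (340,139). I'll continue in smaller rows.

>>> move_arm(
  motion=[
    [[10, -1, 5], [-0.5, -0.6, 0], -1],
    [[10, -1, 5], [-0.5, -0.6, 0], -1],
    [[10, -1, 5], [-0.5, -0.6, 0], -1],
    [[10, -1, 5], [-0.5, -0.6, 0], -1],
    [[10, -1, 5], [-0.5, -0.6, 0], -1],
  ],
)

```text
time: 10.28
ee_pos: [547.5, 115.8, 197.7]
eef_rot: [0.255, -0.14, 0.956, 0.032]
contact_force: [0.4, 0.2, -0.5]
finger_gap: 53.9
grip_force: 42.6
```

```bash
python3 - <<'E'
from plan import *
P,rt=tgt(SD,[3.15,-1.47,17.1],54); print(tool()[0],status.state()["qpos"].round(2),delta(P,rt))
E
```

```text
[547.50762469 115.76916912 197.67938113] [ 0.06  0.43 -0.51  2.37  2.08  0.28 -0.53] (array([66.9, -7.4, 30.4]), array([-0.53, -0.16,  0.16]))
```

>>> move_arm(
  motion=[
    [[13, -1.5, 6], [-0.5, -0.2, 0.1], -1],
    [[13, -1.5, 6], [0, 0, 0], -1],
    [[13, -1.5, 6], [0, 0, 0], -1],
    [[13, -1.5, 6], [0, 0, 0], -1],
    [[13, -1.5, 6], [0, 0, 0], -1],
  ],
)

```text
time: 10.9
ee_pos: [510.0, 95.9, 138.7]
eef_rot: [0.256, -0.14, 0.956, 0.036]
contact_force: [-0.7, -0.4, -1.1]
finger_gap: 54.1
grip_force: 42.6
```

>>> move_arm(
  motion=[
    [[0, 0, 0], [0, 0, 0], -1],
    [[0, 0, 0], [0, 0, 0], -1],
  ],
)

```text
time: 11.15
ee_pos: [510.1, 96.6, 139.2]
eef_rot: [0.256, -0.14, 0.956, 0.037]
contact_force: [-0.2, 0.5, -1.0]
finger_gap: 54.2
grip_force: 42.6
```

```bash
python3 - <<'E'
from plan import *
p,r=tool(); c=optics.camera_info("wrist"); im=optics.snapshot("wrist"); pickle.dump((c,im,(p,r)),open("w6.pkl","wb"))
print(status.state()["qpos"].round(2)); print(inplate(c,im,p,r,9.1)[1])
P,rt=tgt(SD,[3.15,-1.47,17.1],54); print(p,delta(P,rt,(p,r)))
f,o=frame(SD); print(proj(c,f.apply(MS)+o).round(1).tolist())
save(im,"w6")
E
```

```text
[ 0.2   0.59 -0.71  2.5   2.32  0.54 -0.74]
[[-9.67667232 -1.47156659  9.1       ]
 [17.30296082 -1.4323035   9.1       ]]
[510.09162285  96.60075026 139.20790009] (array([ 1.9, -0.2,  0.1]), array([-0.05, -0.04,  0.08]))
[[188.8, 111.9], [372.4, 112.3], [202.6, 329.0], [358.0, 329.3], [222.2, 148.2], [338.9, 148.4], [247.1, 183.1], [313.9, 183.3], [311.7, 268.8], [249.1, 268.7]]
```

View pics/w6.png

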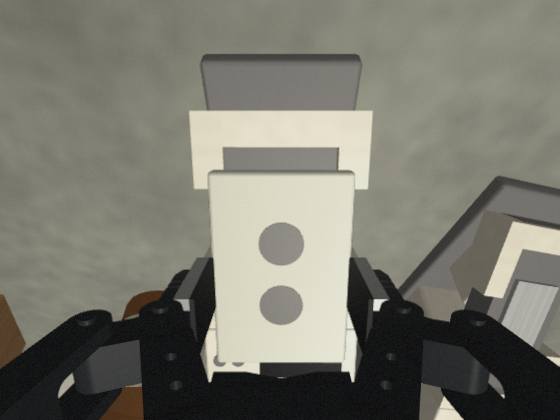

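The low rim corners appear at (190,111) and (372,111), against predicted (189,112) and (372,112). The plate is centred over the pocket, so I'll lower it.

>>> move_arm(
  motion=[
    [[1.2, -0.2, 18], [0, 0, 0], -1],
    [[0, 0, 18], [0, 0, 0], -1],
    [[0, 0, 8], [0, 0, 0], -1],
    [[0, 0, 0], [0, 0, 0], -1],
  ],
)

```text
time: 11.7
ee_pos: [529.5, 102.4, 99.9]
eef_rot: [0.255, -0.14, 0.956, 0.037]
contact_force: [-0.3, -0.0, -1.0]
finger_gap: 54.5
grip_force: 42.6
```

```bash
python3 - <<'E'
from plan import *
p,r=tool(); c=optics.camera_info("wrist"); im=optics.snapshot("wrist"); pickle.dump((c,im,(p,r)),open("w7.pkl","wb"));save(im,"w7")
w,q=inplate(c,im,p,r,9.1); f,o=frame(SD); ww=p+r.apply(q); print("plate in deck",f.inv().apply(ww-o).round(2), f.inv().apply(ww-o).mean(0)-[0,0,8])
print(p,status.state()["qpos"].round(2),status.state()["contact_force"], delta(*tgt(SD,[3.8,-1.45,17.1],4),(p,r)))
E
```

```text
plate in deck [[ 12.59   0.26  17.99]
 [-14.37   0.25  18.03]] [-0.89167169  0.25622035 10.00995732]
[529.45284143 102.43845287  99.94385912] [ 0.19  0.7  -0.71  2.48  2.36  0.63 -0.76] [-0.89244959  0.69546379 -1.16478177] (array([-0.9, -0.3,  6. ]), array([ 0.02, -0.1 ,  0.08]))
```

>>> move_arm(
  motion=[
    [[-0.4, -0.2, 2], [0, 0, 0], -1],
    [[0, 0, 2], [0, 0, 0], -1],
    [[0, 0, 1.5], [0, 0, 0], -1],
    [[0, 0, 0], [0, 0, 0], -1],
  ],
)

```text
time: 12.25
ee_pos: [532.3, 102.9, 95.4]
eef_rot: [0.255, -0.14, 0.956, 0.037]
contact_force: [-0.1, -0.9, -0.5]
finger_gap: 54.2
grip_force: 42.6
```

```bash
cat > chk.py <<'E'
from plan import *
def chk(D,zt=9.1,n=""):
    p,r=tool(); c=optics.camera_info("wrist"); im=optics.snapshot("wrist"); pickle.dump((c,im,(p,r)),open(f"{n}.pkl","wb"));save(im,n)
    w,q=inplate(c,im,p,r,zt); f,o=frame(D); ww=p+r.apply(q); s=status.state()
    print("plate in deck",f.inv().apply(ww-o).round(2).tolist()); print("F tool",r.inv().apply(s["contact_force"]).round(1),"tcp in deck",f.inv().apply(p-o).round(1),s["qpos"].round(2),s["time"])
E
python3 -c "
from chk import *
chk(SD,9.1,'w8')"
```

```text
plate in deck [[12.78, -0.07, 12.6], [-14.15, -0.09, 12.65]]
F tool [ 0.2 -0.7  1. ] tcp in deck [ 3.1  1.4 21.7] [ 0.19  0.71 -0.71  2.47  2.37  0.64 -0.76] 12.3
```

>>> move_arm(
  motion=[
    [[-0.5, 0, 1.2], [0, 0, 0], -1],
    [[0, 0, 1.2], [0, 0, 0], -1],
    [[0, 0, 1.2], [0, 0, 0], -1],
    [[0, 0, 0], [0, 0, 0], -1],
  ],
)

```text
time: 12.8
ee_pos: [534.1, 103.5, 92.3]
eef_rot: [0.255, -0.14, 0.956, 0.037]
contact_force: [-2.4, -1.2, 0.9]
finger_gap: 54.3
grip_force: 43.0
```

```bash
python3 -c "
from chk import *
chk(SD,9.1,'w9')"
```

```text
plate in deck [[12.9, -0.03, 8.98], [-14.05, -0.06, 9.04]]
F tool [ 2.4  0.7 -2.6] tcp in deck [ 3.3  1.4 18.1] [ 0.19  0.72 -0.71  2.47  2.37  0.64 -0.76] 12.85
```

>>> move_arm(
  motion=[
    [[0, 0, 0.8], [0, 0, 0], -1],
    [[0, 0, 0], [0, 0, 0], -1],
  ],
)

```text
time: 13.1
ee_pos: [534.6, 103.6, 91.7]
eef_rot: [0.255, -0.14, 0.956, 0.037]
contact_force: [-4.3, -1.9, 1.4]
finger_gap: 54.7
grip_force: 43.0
```

```bash
python3 -c "
from chk import *
chk(SD,9.1,'w10')"
```

```text
plate in deck [[13.02, -0.05, 8.23], [-13.95, -0.04, 8.28]]
F tool [ 3.8  0.  -2.8] tcp in deck [ 3.4  1.4 17.3] [ 0.19  0.72 -0.71  2.47  2.37  0.64 -0.76] 13.15
```

>>> move_arm(
  motion=[
    [[0, 0, 0], [0, 0, 0], 1],
    [[0, 0, 0], [0, 0, 0], 1],
    [[0, 0, 0], [0, 0, 0], 1],
    [[0, 0, -20], [0, 0, 0], 1],
    [[0, 0, -30], [0, 0, 0], 1],
  ],
)

```text
time: 13.78
ee_pos: [510.8, 96.7, 135.0]
eef_rot: [0.255, -0.14, 0.956, 0.038]
contact_force: [-0.3, -0.4, -0.3]
finger_gap: 85.3
grip_force: 0.0
```

>>> move_arm(
  motion=[
    [[3, 0, 0], [0, 0, 0], -1],
    [[0, 0, 0], [0, 0, 0], -1],
    [[0, 0, 0], [0, 0, 0], -1],
    [[0, 0, 0], [0, 0, 0], -1],
  ],
)

```text
time: 14.28
ee_pos: [508.6, 95.9, 133.1]
eef_rot: [0.255, -0.14, 0.956, 0.037]
contact_force: [-0.2, -0.5, 0.6]
finger_gap: 12.2
grip_force: 0.0
```

```bash
python3 -c "
from chk import *
chk(SD,50+9,'w11')"
```

```text
Traceback (most recent call last):
  File "chk.py", line 4, in chk
    w,q=inplate(c,im,p,r,zt); f,o=frame(D); ww=p+r.apply(q); s=status.state()
        ~~~~~~~^^^^^^^^^^^^^
  File "plan.py", line 8, in inplate
    return w,r.inv().apply(cast(c,w[:,:2],n=n,p0=p+n*zt)-p)
                                  ~^^^^^^
IndexError: too many indices for array: array is 1-dimensional, but 2 were indexed
```

View pics/w11.png

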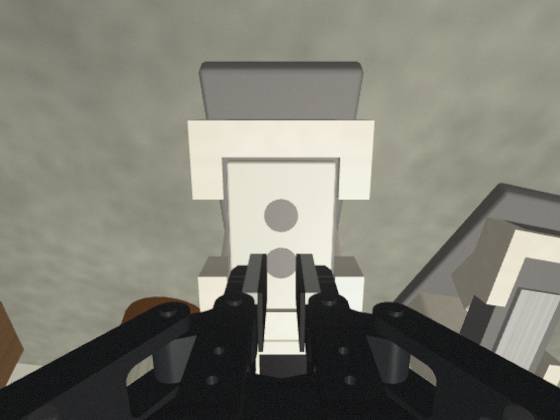

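The short plate sits inside its pocket at (228,160) to (337,308), with an even gap all round. I'll press it with shut fingers.

>>> move_arm(
  motion=[
    [[0, 0, 30], [0, 0, 0], -1],
    [[0, 0, 8], [0, 0, 0], -1],
    [[0, 0, 0], [0, 0, 0], -1],
  ],
)

```text
time: 14.7
ee_pos: [526.1, 101.4, 100.1]
eef_rot: [0.255, -0.14, 0.956, 0.038]
contact_force: [-0.3, 0.0, 0.5]
finger_gap: -0.4
grip_force: 0.0
```

```bash
cat > tc.py <<'E'
from plan import *
def tc(D):
    p,r=tool(); s=status.state(); f,o=frame(D); print("tcp in deck",f.inv().apply(p-o).round(1),"F tool",r.inv().apply(s["contact_force"]).round(1),s["finger_gap"],s["qpos"].round(2),s["time"])
E
python3 -c "
from tc import *
tc(SD)"
```

```text
tcp in deck [-0.   1.7 29. ] F tool [ 0.   0.1 -0.6] -0.39487245358855144 [ 0.19  0.7  -0.72  2.48  2.36  0.63 -0.76] 14.7
```

>>> move_arm(
  motion=[
    [[0, 0, 2.5], [0, 0, 0], -1],
    [[0, 0, 1], [0, 0, 0], -1],
    [[0, 0, 0.5], [0, 0, 0], -1],
    [[0, 0, 0], [0, 0, 0], -1],
  ],
)

```text
time: 15.2
ee_pos: [528.5, 101.8, 97.5]
eef_rot: [0.256, -0.14, 0.956, 0.037]
contact_force: [0.1, 0.9, -0.3]
finger_gap: -0.2
grip_force: 0.0
```

```bash
python3 -c "
from tc import *
tc(SD)"
```

```text
tcp in deck [ 0.8  1.4 25.6] F tool [-0.1  0.8  0.5] -0.1748004916758882 [ 0.19  0.71 -0.72  2.48  2.37  0.64 -0.76] 15.2
```

>>> move_arm(
  motion=[
    [[0, 0, 0.8], [0, 0, 0], -1],
    [[0, 0, 0.5], [0, 0, 0], -1],
    [[0, 0, 0], [0, 0, 0], -1],
  ],
)

```text
time: 15.58
ee_pos: [528.6, 101.8, 97.3]
eef_rot: [0.256, -0.141, 0.956, 0.037]
contact_force: [-8.4, -4.2, 19.3]
finger_gap: -0.4
grip_force: 10.6
```

>>> move_arm(
  motion=[
    [[0, 0, 0.6], [0, 0, 0], -1],
    [[0, 0, 0], [0, 0, 0], -1],
  ],
)

```text
time: 15.82
ee_pos: [528.6, 101.8, 97.2]
eef_rot: [0.256, -0.141, 0.955, 0.037]
contact_force: [-12.1, -4.8, 28.4]
finger_gap: -0.1
grip_force: 15.5
```

```bash
python3 -c "
from tc import *
tc(SD)"
```

```text
tcp in deck [ 0.7  1.4 25.2] F tool [ -3.   -1.2 -31.1] -0.08117644299462609 [ 0.19  0.71 -0.72  2.48  2.37  0.64 -0.76] 15.825
```

At 31 N the plate no longer moves: the tips are at rim level, so it is home. I'll retreat by the same route to collect the long plate.

>>> move_arm(
  motion=[
    [[0, 0, -10], [0, 0, 0], -1],
    [[0, 0, -25], [0, 0, 0], 1],
    [[0, 0, -15], [0, 0, 0], 1],
    [[-13, 1.5, -6], [0, 0, 0], 1],
    [[-13, 1.5, -6], [0, 0, 0], 1],
  ],
)

```text
time: 16.45
ee_pos: [520.4, 102.5, 163.0]
eef_rot: [0.255, -0.14, 0.956, 0.037]
contact_force: [-0.6, -0.1, -0.2]
finger_gap: 72.2
grip_force: 0.0
```

>>> move_arm(
  motion=[
    [[-13, 1.5, -6], [0, 0, 0], 1],
    [[-13, 1.5, -6], [0, 0, 0], 1],
    [[-13, 1.5, -6], [0, 0, 0], 1],
    [[-12, 1.5, -6], [0, 0, 0], 1],
    [[-12, 1.5, -6], [0, 0, 0], 1],
  ],
)

```text
time: 17.08
ee_pos: [556.3, 121.3, 220.4]
eef_rot: [0.256, -0.14, 0.956, 0.038]
contact_force: [-0.5, -0.0, -0.1]
finger_gap: 85.6
grip_force: 0.0
```

>>> move_arm(
  motion=[
    [[-12, 1.5, -6], [0, 0, 0], 1],
    [[-12, 1.5, -6], [0, 0, 0], 1],
    [[-15, 3, -8], [0, 0, 0], 1],
    [[-20, 5, -10], [0, 0, 0], 1],
    [[-25, 5, -12], [0, 0, 0], 1],
  ],
)

```text
time: 17.7
ee_pos: [598.6, 149.6, 293.7]
eef_rot: [0.255, -0.14, 0.956, 0.036]
contact_force: [0.2, -0.0, -0.7]
finger_gap: 85.2
grip_force: 0.0
```

>>> move_arm(
  motion=[
    [[-35, 5, -15], [0, 0, 0], 1],
    [[-40, 10, -20], [0, 0, 0], 1],
    [[0, 0, 0], [1.1, 7.5, 4.1], 1],
    [[0, 0, 0], [1.1, 7.5, 4.1], 1],
    [[0, 0, 0], [1.1, 7.5, 4.1], 1],
  ],
)

```text
time: 18.32
ee_pos: [640.0, 177.1, 361.7]
eef_rot: [0.062, -0.033, 0.997, 0.008]
contact_force: [-0.2, -0.3, -0.1]
finger_gap: 85.3
grip_force: 0.0
```

```bash
python3 - <<'E'
from plan import *
p,r=tool(); s=status.state(); print(p,s["qpos"].round(2),s["time"])
a=np.radians(117.1-90); rt=R.from_euler("z",a)*R.from_matrix(np.diag([-1,1,-1]))
print(delta([557,-290,230],rt)); print(delta([557,-290,230],rt,(p,rt)))
# camera check short plate from top cam
im=optics.snapshot("top"); save(im,"top2"); pickle.dump((optics.camera_info("top"),im),open("top2.pkl","wb"))
E
```

```text
[640.03836792 177.10505141 361.72780034] [ 0.13  0.46 -0.74  1.67  0.41  1.03  0.9 ] 18.325
(array([ 129.1, -461.9,  111.2]), array([ -0.79,   7.15, -23.24]))
(array([ 286.7, -378. ,  131.7]), array([0., 0., 0.]))
```

>>> move_arm(
  motion=[
    [[0, 0, 0], [-0.26, 2.38, -7.75], 1],
    [[0, 0, 0], [-0.26, 2.38, -7.75], 1],
    [[0, 0, 0], [-0.26, 2.38, -7.75], 1],
    [[32, -42, 0], [0, 0, 0], 1],
    [[32, -42, 0], [0, 0, 0], 1],
  ],
)

```text
time: 19.0
ee_pos: [621.4, 72.4, 360.3]
eef_rot: [0.003, -0.237, 0.972, -0.0]
contact_force: [0.3, -0.9, 0.4]
finger_gap: 85.3
grip_force: 0.0
```

>>> move_arm(
  motion=[
    [[32, -42, 0], [0, 0, 0], 1],
    [[32, -42, 0], [0, 0, 0], 1],
    [[32, -42, 0], [0, 0, 0], 1],
    [[32, -42, 0], [0, 0, 0], 1],
    [[32, -42, 0], [0, 0, 0], 1],
  ],
)

```text
time: 19.62
ee_pos: [574.9, -188.5, 360.6]
eef_rot: [0.003, -0.236, 0.972, -0.001]
contact_force: [0.7, -0.3, -0.6]
finger_gap: 85.6
grip_force: 0.0
```

>>> move_arm(
  motion=[
    [[32, -42, 30], [0, 0, 0], 1],
    [[31, -42, 30], [0, 0, 0], 1],
    [[0, 0, 50], [0, 0, 0], 1],
    [[0, 0, 20], [0, 0, 0], 1],
    [[0, 0, 0], [0, 0, 0], 1],
  ],
)

```text
time: 20.25
ee_pos: [558.5, -289.1, 230.1]
eef_rot: [0.002, -0.236, 0.972, 0.0]
contact_force: [0.3, 0.0, 0.2]
finger_gap: 85.3
grip_force: 0.0
```

```bash
python3 - <<'E'
from plan import *
p,r=tool(); s=status.state(); print(p,s["qpos"].round(2),s["time"],r.as_matrix().round(3).tolist())
c=optics.camera_info("wrist"); im=optics.snapshot("wrist"); pickle.dump((c,im,(p,r)),open("w12.pkl","wb"));save(im,"w12")
for w in wins(im,90,180,100): print(w.round(1),cast(c,[w[:2]],8).round(1))
print(proj(c,[[557,-290.5,8],[519.6,-309.8,8],[594.7,-271.3,8]]).round(1).tolist())
E
```

```text
[ 558.49621618 -289.13374304  230.10796905] [ 0.89  0.61 -0.77  1.82  0.52  0.93  1.93] 20.25 [[-0.888, -0.459, 0.003], [-0.459, 0.888, 0.001], [-0.003, -0.0, -1.0]]
[280.7 218.6 197. ] [[ 592.  -273.7    8. ]]
[281.  192.2 208.5] [[ 567.9 -285.9    8. ]]
[428.7 183.1 894.5] [[ 493.8 -162.6    8. ]]
[281.4 164.7 217. ] [[ 543.8 -297.9    8. ]]
[ 139.9  184.5 2957. ] [[ 624.2 -411.4    8. ]]
[281.9 135.9 227.5] [[ 519.5 -310.     8. ]]
[[281.9, 180.3], [282.0, 136.1], [281.6, 222.0]]
```

>>> move_arm(
  motion=[
    [[3.7, -1.2, 50], [0, 0, 0.7], 1],
    [[0, 0, 60], [0, 0, 0], 1],
    [[0, 0, 40], [0, 0, 0], 1],
    [[0, 0, 0], [0, 0, 0], 1],
  ],
)

```text
time: 20.8
ee_pos: [556.7, -292.1, 80.1]
eef_rot: [0.001, -0.23, 0.973, 0.0]
contact_force: [0.3, 0.2, 0.5]
finger_gap: 85.3
grip_force: 0.0
```

```bash
python3 - <<'E'
from plan import *
p,r=tool(); s=status.state(); print(p,s["qpos"].round(2),s["time"])
c=optics.camera_info("wrist"); im=optics.snapshot("wrist"); pickle.dump((c,im,(p,r)),open("w13.pkl","wb"));save(im,"w13")
W=[]
for w in wins(im,90,180,250):
    P=cast(c,[w[:2]],8)[0]; print(w.round(1),P.round(1)); W.append(P)
W=np.array([w for w in W if np.hypot(*(w[:2]-[556,-292]))<50]); m=W.mean(0); print(len(W),m,delta([m[0],m[1],19.5]), np.degrees(np.arctan2(*(W[-1]-W[0])[1::-1])),np.degrees(np.arctan2(*r.as_matrix()[1::-1,1]))-90)
E
```

```text
[ 556.65007708 -292.06943802   80.14471748] [ 0.79  0.78 -0.62  1.92  0.71  0.67  1.76] 20.8
[284. 295. 579.] [ 591.8 -273.9    8. ]
[284.3 253.4 625.5] [ 567.7 -285.9    8. ]
[284.4 208.6 686. ] [ 543.5 -298.     8. ]
[284.6 160.8 751.5] [ 519.5 -310.1    8. ]
4 [ 555.62816233 -291.98543811    8.        ] (array([ 2. ,  1.4, 62.5]), array([0., 0., 0.])) -153.45278820476977 26.623032012494207
```

>>> move_arm(
  motion=[
    [[1.4, 0.9, 35], [0, 0, 0], 1],
    [[0, 0, 20], [0, 0, 0], 1],
    [[0, 0, 5], [0, 0, 0], 1],
    [[0, 0, 0], [0, 0, 0], 1],
  ],
)

```text
time: 21.35
ee_pos: [555.8, -292.9, 21.5]
eef_rot: [0.002, -0.229, 0.973, -0.001]
contact_force: [0.7, 0.1, 0.3]
finger_gap: 85.4
grip_force: 0.0
```

>>> move_arm(
  motion=[
    [[0, 0, 0], [0, 0, 0], -1],
    [[0, 0, 0], [0, 0, 0], -1],
    [[0, 0, 0], [0, 0, 0], -1],
    [[0, 0, 0], [0, 0, 0], -1],
  ],
  newtons=40,
)

```text
time: 21.85
ee_pos: [557.7, -292.6, 25.3]
eef_rot: [0.004, -0.23, 0.973, -0.002]
contact_force: [-11.1, 17.2, 47.2]
finger_gap: 12.4
grip_force: 22.9
```

The fingers slid over the plate's top because the tips stand farther back when half open. I'll lift, open, re-measure and go lower.

>>> move_arm(
  motion=[
    [[0, 0, -15], [0, 0, 0], -1],
    [[0, 0, -25], [0, 0, 0], 1],
    [[0, 0, -20], [0, 0, 0], 1],
    [[0, 0, 0], [0, 0, 0], 1],
    [[0, 0, 0], [0, 0, 0], 1],
  ],
)

```text
time: 22.48
ee_pos: [554.5, -293.0, 80.2]
eef_rot: [0.002, -0.229, 0.973, -0.0]
contact_force: [-0.2, 0.1, 0.2]
finger_gap: 72.3
grip_force: 0.0
```

```bash
cat > seel.py <<'E'
from plan import *
import sys
n=sys.argv[1]
p,r=tool(); s=status.state(); print(p,s["qpos"].round(2),s["time"])
c=optics.camera_info("wrist"); im=optics.snapshot("wrist"); pickle.dump((c,im,(p,r)),open(n+".pkl","wb"));save(im,n)
W=[]
for w in wins(im,90,180,250):
    P=cast(c,[w[:2]],8)[0]; print(w.round(1),P.round(1)); W.append(P)
W=np.array([w for w in W if np.hypot(*(w[:2]-[556,-292]))<55]); m=W.mean(0); print(len(W),m,delta([m[0],m[1],15],None,(p,r)), np.degrees(np.arctan2(*(W[-1]-W[0])[1::-1])),np.degrees(np.arctan2(*r.as_matrix()[1::-1,1]))-90)
E
python3 seel.py w14
```

```text
[ 554.48518951 -293.02783947   80.23330186] [ 0.8   0.77 -0.62  1.93  0.71  0.67  1.76] 22.475
[284.  298.6 569. ] [ 591.9 -273.9    8. ]
[284.  257.2 614. ] [ 567.9 -286.     8. ]
[284.1 212.8 677. ] [ 543.7 -298.1    8. ]
[284.1 165.1 738. ] [ 519.6 -310.2    8. ]
4 [ 555.78181327 -292.04545253    8.        ] (array([-1.4,  0.4, 65.2]), array([0., 0., 0.])) -153.3928412457 26.504017758414108
```

>>> move_arm(
  motion=[
    [[-1, 0.4, 35], [0, 0, 0], 1],
    [[0, 0, 20], [0, 0, 0], 1],
    [[0, 0, 10], [0, 0, 0], 1],
    [[0, 0, 1], [0, 0, 0], 1],
    [[0, 0, 0], [0, 0, 0], 1],
  ],
)

```text
time: 23.15
ee_pos: [556.2, -292.1, 15.1]
eef_rot: [0.002, -0.229, 0.973, -0.001]
contact_force: [-0.1, 0.0, -0.1]
finger_gap: 85.7
grip_force: 0.0
```

>>> move_arm(
  motion=[
    [[0, 0, 0], [0, 0, 0], -1],
    [[0, 0, 0], [0, 0, 0], -1],
    [[0, 0, 0], [0, 0, 0], -1],
    [[0, 0, 0], [0, 0, 0], -1],
  ],
  newtons=40,
)

```text
time: 23.65
ee_pos: [556.1, -292.2, 15.6]
eef_rot: [0.002, -0.229, 0.973, -0.001]
contact_force: [-1.2, 0.8, 6.5]
finger_gap: 54.3
grip_force: 41.6
```

>>> move_arm(
  motion=[
    [[0, 0, -20], [0, 0, 0], -1],
    [[0, 0, -60], [0, 0, 0], -1],
    [[0, 0, -60], [0, 0, 0], -1],
    [[0, 0, -60], [0, 0, 8], -1],
    [[0, 0, -60], [0, 0, 8], -1],
  ],
)

```text
time: 24.28
ee_pos: [554.2, -291.7, 277.9]
eef_rot: [0.002, -0.09, 0.996, 0.0]
contact_force: [0.8, -1.0, -0.9]
finger_gap: 54.3
grip_force: 42.9
```

>>> move_arm(
  motion=[
    [[0, 0, -60], [0, 0, 7.9], -1],
    [[0, 0, 0], [0, 0, 0], -1],
  ],
)

```text
time: 24.52
ee_pos: [556.3, -291.5, 341.3]
eef_rot: [0.006, -0.022, 1.0, -0.002]
contact_force: [-0.3, 1.0, -2.0]
finger_gap: 54.5
grip_force: 42.9
```

```bash
python3 - <<'E'
from plan import *
p,r=tool(); c=optics.camera_info("wrist"); im=optics.snapshot("wrist"); pickle.dump((c,im,(p,r)),open("w15.pkl","wb"))
print(p,status.state()["qpos"].round(2)); print(inplate(c,im,p,r,7.6))
P,rt=tgt(LD,[0,0,15.6],54); print("hover",P); V=P-rt.apply([220,0,110]); print("via",V)
print("to via",delta(V,rt,(p,r)))
E
```

```text
[ 556.3350725  -291.49499025  341.28858388] [ 0.88  0.47 -0.72  1.71  0.35  1.08  1.67]
(array([[ 280.90805947,  314.05829421, 1278.        ],
       [ 280.81539688,  253.30998747, 1463.5       ],
       [ 280.80729167,  185.84610849, 1696.        ],
       [ 258.62620508,   53.1340929 , 1141.        ],
       [ 254.98043222,   43.72165459, 2691.5       ],
       [ 254.90783504,   43.41056227, 3269.5       ]]), array([[-13.59465231,  -1.40951263,   7.6       ],
       [ 13.21047178,  -1.45784608,   7.6       ],
       [ 40.10600496,  -1.47111273,   7.6       ],
       [ 85.88599552,  -9.00316119,   7.6       ],
       [ 88.8294398 , -10.18520505,   7.6       ],
       [ 88.92611162, -10.2078991 ,   7.6       ]]))
hover [561.73522905 315.33452847 135.2753681 ]
via [697.12362138 321.43112188 340.53816252]
to via (array([-1.682e+02,  6.060e+02,  1.000e-01]), array([ -0.25, -29.3 ,   0.07]))
```

>>> move_arm(
  motion=[
    [[-15.3, 55, 0], [0, 0, 0], -1],
    [[-15.3, 55, 0], [0, 0, 0], -1],
    [[-15.3, 55, 0], [0, 0, 0], -1],
    [[-15.3, 55, 0], [0, 0, 0], -1],
    [[-15.3, 55, 0], [0, 0, 0], -1],
  ],
)

```text
time: 25.2
ee_pos: [617.7, -12.3, 333.9]
eef_rot: [0.001, -0.024, 1.0, 0.0]
contact_force: [0.7, -0.2, -0.1]
finger_gap: 54.5
grip_force: 42.9
```

>>> move_arm(
  motion=[
    [[-15.3, 55, 0], [0, 0, 0], -1],
    [[-15.3, 55, 0], [0, 0, 0], -1],
    [[-15.3, 55, 0], [0, 0, 0], -1],
    [[-15.3, 55, 0], [0, 0, 0], -1],
    [[-15.3, 55, 0], [0, 0, 0], -1],
  ],
)

```text
time: 25.82
ee_pos: [681.8, 265.5, 333.8]
eef_rot: [0.001, -0.024, 1.0, -0.0]
contact_force: [1.4, -0.9, -0.2]
finger_gap: 54.4
grip_force: 42.9
```

>>> move_arm(
  motion=[
    [[-15.3, 55, 0], [0, 0, 0], -1],
    [[0, 0, 0], [0, -7.3, 0], -1],
    [[0, 0, 0], [0, -7.3, 0], -1],
    [[0, 0, 0], [0, -7.3, 0], -1],
    [[0, 0, 0], [0, -7.3, 0], -1],
  ],
)

```text
time: 26.45
ee_pos: [694.0, 319.5, 334.0]
eef_rot: [0.254, -0.023, 0.967, 0.006]
contact_force: [0.8, 0.1, -0.9]
finger_gap: 54.3
grip_force: 42.9
```

>>> move_arm(
  motion=[
    [[0, 0, 0], [0, 0, 0], -1],
  ],
)

```text
time: 26.58
ee_pos: [692.2, 320.1, 333.8]
eef_rot: [0.252, -0.024, 0.967, 0.005]
contact_force: [-0.0, 0.2, -0.8]
finger_gap: 54.3
grip_force: 42.9
```

```bash
python3 - <<'E'
from plan import *
p,r=tool(); c=optics.camera_info("wrist"); im=optics.snapshot("wrist"); pickle.dump((c,im,(p,r)),open("w16.pkl","wb"))
print(p,status.state()["qpos"].round(2),status.state()["time"]); print(delta(*tgt(LD,[-.2,-1.45,15.6],54),(p,r)))
for D,M in ((SD,MS),(LD,ML)):
    f,o=frame(D); q=proj(c,f.apply(M)+o); print(q.round(1).tolist())
    ok=[i for i in range(10) if 5<q[i,0]<555 and 5<q[i,1]<160]
    if ok:
        g=cv2.cvtColor(im,cv2.COLOR_RGB2GRAY); print(ok,cv2.cornerSubPix(g,np.float32(q[ok]).reshape(-1,1,2),(4,4),(-1,-1),(3,30,.01))[:,0].round(1).tolist())
E
```

```text
[692.23086142 320.10141815 333.82961726] [-0.27  0.47 -0.5   1.76  0.86  0.71  0.33] 26.625
(array([211.1,   3.8, 109.5]), array([-0.04, -0.76,  0.32]))
[[-196.9, -358.9], [-63.3, -439.3], [-102.0, -105.5], [22.4, -156.6], [-160.6, -330.9], [-74.4, -380.1], [-120.9, -290.4], [-70.4, -317.2], [-35.5, -209.4], [-84.6, -187.1]]
[[215.0, -253.5], [360.2, -252.4], [223.1, 22.3], [347.7, 23.1], [240.8, -218.1], [333.9, -217.4], [260.1, -164.6], [313.6, -164.2], [310.9, -42.7], [260.9, -43.0]]
[2, 3] [[224.5, 22.5], [346.70001220703125, 23.399999618530273]]
```

>>> move_arm(
  motion=[
    [[42, 0.8, 22], [0, -0.7, 0.3], -1],
    [[42, 0.8, 22], [0, 0, 0], -1],
    [[42, 0.8, 22], [0, 0, 0], -1],
    [[30, 0.6, 16], [0, 0, 0], -1],
    [[30, 0.6, 16], [0, 0, 0], -1],
  ],
)

```text
time: 27.25
ee_pos: [584.0, 319.2, 156.3]
eef_rot: [0.26, -0.019, 0.965, 0.006]
contact_force: [0.7, 0.3, -1.2]
finger_gap: 54.4
grip_force: 42.9
```

>>> move_arm(
  motion=[
    [[0, 0, 0], [0, 0, 0], -1],
    [[0, 0, 0], [0, 0, 0], -1],
  ],
)

```text
time: 27.5
ee_pos: [584.8, 319.3, 158.3]
eef_rot: [0.261, -0.019, 0.965, 0.006]
contact_force: [-0.1, 0.2, -0.5]
finger_gap: 54.1
grip_force: 42.9
```

```bash
cat > hov.py <<'E'
from plan import *
import sys
n,h=sys.argv[1],float(sys.argv[2])
p,r=tool(); c=optics.camera_info("wrist"); im=optics.snapshot("wrist"); pickle.dump((c,im,(p,r)),open(n+".pkl","wb")); save(im,n)
s=status.state(); print(p,s["qpos"].round(2),s["time"],"F",r.inv().apply(s["contact_force"]).round(1)); print(delta(*tgt(LD,[-.2,-1.45,15.6],h),(p,r)))
f,o=frame(LD); q=proj(c,f.apply(ML)+o); ok=[i for i in range(10) if 5<q[i,0]<555 and 5<q[i,1]<165]
g=cv2.cvtColor(im,cv2.COLOR_RGB2GRAY); 
if ok:
    u=cv2.cornerSubPix(g,np.float32(q[ok]).reshape(-1,1,2),(4,4),(-1,-1),(3,30,.01))[:,0]; print(ok,(u-q[ok]).round(1).tolist(),q[ok].round(0).tolist())
w,k=inplate(c,im,p,r,7.6); print(f.inv().apply(p+r.apply(k)-o).round(2).tolist())
E
python3 hov.py w17 54
```

```text
[584.80118899 319.26833608 158.25907152] [-0.55  0.58 -0.26  2.14  1.56  0.47 -0.59] 27.55 F [-0.3  0.5  1.1]
(array([31.8, -1.6,  8.2]), array([-0.04,  0.21, -0.32]))
[0, 1, 4, 5, 6, 7] [[0.5, -0.9], [0.2, -0.7], [0.6, -0.7], [0.4, -0.5], [0.4, -0.7], [0.2, -0.9]] [[182.0, 16.0], [372.0, 15.0], [217.0, 56.0], [337.0, 55.0], [243.0, 110.0], [312.0, 110.0]]
[[44.87, 1.34, 70.34], [18.0, 1.48, 70.25], [-8.9, 1.62, 70.15]]
```

>>> move_arm(
  motion=[
    [[32, -1.6, 0], [0, 0.2, -0.3], -1],
    [[0, 0, 24], [0, 0, 0], -1],
    [[0, 0, 24], [0, 0, 0], -1],
    [[0, 0, 0], [0, 0, 0], -1],
    [[0, 0, 0], [0, 0, 0], -1],
  ],
)

```text
time: 28.18
ee_pos: [579.6, 317.6, 101.0]
eef_rot: [0.259, -0.022, 0.966, 0.006]
contact_force: [-0.1, 0.6, -0.5]
finger_gap: 54.7
grip_force: 42.9
```

```bash
python3 hov.py w18 14
```

```text
[579.6471181  317.56759512 100.95630949] [-0.54  0.67 -0.29  2.18  1.81  0.52 -0.85] 28.225 F [-1.2  0.3 -0.3]
(array([-1.4,  0. ,  1.3]), array([ 0.02, -0.01, -0.02]))
[0, 1, 4, 5] [[0.6, -1.4], [0.3, -1.2], [0.9, -1.3], [0.2, -1.3]] [[161.0, 81.0], [400.0, 81.0], [205.0, 129.0], [356.0, 129.0]]
[[11.71, -0.1, 23.28], [-15.15, -0.12, 23.28], [-42.06, -0.07, 23.29]]
```

>>> move_arm(
  motion=[
    [[-1.2, 0.3, 4], [0, 0, 0], -1],
    [[0, 0, 4], [0, 0, 0], -1],
    [[0, 0, 2.5], [0, 0, 0], -1],
    [[0, 0, 0], [0, 0, 0], -1],
  ],
)

```text
time: 28.72
ee_pos: [585.4, 318.2, 91.2]
eef_rot: [0.258, -0.022, 0.966, 0.006]
contact_force: [-0.5, 0.8, -0.5]
finger_gap: 54.7
grip_force: 43.0
```

```bash
python3 hov.py w19 4
```

```text
[585.42319115 318.22985463  91.18794305] [-0.53  0.7  -0.29  2.17  1.84  0.52 -0.86] 28.775 F [-0.1  0.6 -0. ]
(array([-1.2, -0.4, -0.1]), array([ 0.02, -0.07,  0.05]))
[0, 1, 4, 5] [[0.7, -1.5], [0.2, -1.1], [0.8, -1.4], [0.0, -1.4]] [[151.0, 78.0], [409.0, 78.0], [198.0, 130.0], [362.0, 130.0]]
[[11.85, 0.3, 11.9], [-15.05, 0.27, 11.94], [-41.99, 0.27, 11.97]]
```

>>> move_arm(
  motion=[
    [[-0.8, 0, 1.2], [0, 0, 0], -1],
    [[0, 0, 1.2], [0, 0, 0], -1],
    [[0, 0, 1.2], [0, 0, 0], -1],
    [[0, 0, 0], [0, 0, 0], -1],
  ],
)

```text
time: 29.28
ee_pos: [587.6, 318.3, 88.4]
eef_rot: [0.258, -0.022, 0.966, 0.006]
contact_force: [-3.1, -0.8, 1.7]
finger_gap: 54.5
grip_force: 43.3
```

```bash
python3 hov.py w20 0
```

```text
[587.57952603 318.32904693  88.37235225] [-0.53  0.7  -0.29  2.17  1.84  0.52 -0.86] 29.325 F [ 2.5 -0.6 -2.9]
(array([-0.8, -0.4,  0.4]), array([ 0.03, -0.1 ,  0.05]))
[0, 1, 4, 5] [[0.9, -1.4], [0.4, -1.4], [0.8, -1.5], [0.1, -1.2]] [[147.0, 76.0], [413.0, 76.0], [196.0, 129.0], [364.0, 129.0]]
[[12.32, 0.38, 8.38], [-14.63, 0.33, 8.43], [-41.56, 0.33, 8.48]]
```

>>> move_arm(
  motion=[
    [[0, 0, 0.8], [0, 0, 0], -1],
    [[0, 0, 0], [0, 0, 0], -1],
    [[0, 0, 0], [0, 0, 0], 1],
    [[0, 0, 0], [0, 0, 0], 1],
    [[0, 0, 0], [0, 0, 0], 1],
  ],
)

```text
time: 29.95
ee_pos: [588.7, 318.2, 87.9]
eef_rot: [0.258, -0.022, 0.966, 0.006]
contact_force: [-0.3, 0.2, -0.3]
finger_gap: 85.1
grip_force: 0.0
```

>>> move_arm(
  motion=[
    [[0, 0, -20], [0, 0, 0], 1],
    [[0, 0, -30], [0, 0, 0], 1],
    [[0, 0, 0], [0, 0, 0], -1],
    [[0, 0, 0], [0, 0, 0], -1],
    [[0, 0, 0], [0, 0, 0], -1],
  ],
)

```text
time: 30.58
ee_pos: [563.6, 316.8, 130.4]
eef_rot: [0.258, -0.022, 0.966, 0.006]
contact_force: [0.3, -0.1, 0.8]
finger_gap: 32.3
grip_force: 0.0
```

>>> move_arm(
  motion=[
    [[0, 0, 0], [0, 0, 0], -1],
    [[0, 0, 25], [0, 0, 0], -1],
    [[0, 0, 10], [0, 0, 0], -1],
    [[0, 0, 0], [0, 0, 0], -1],
  ],
)

```text
time: 31.08
ee_pos: [580.7, 317.4, 99.9]
eef_rot: [0.257, -0.022, 0.966, 0.005]
contact_force: [-0.1, 0.0, -0.1]
finger_gap: 0.3
grip_force: 0.0
```

```bash
python3 -c "
from tc import *
tc(LD)"
```

```text
tcp in deck [-1.2  1.2 29.4] F tool [0.2 0.1 0. ] 0.28066344575271107 [-0.54  0.68 -0.28  2.18  1.81  0.51 -0.84] 31.075
```

>>> move_arm(
  motion=[
    [[0, 0, 2.5], [0, 0, 0], -1],
    [[0, 0, 1], [0, 0, 0], -1],
    [[0, 0, 0.6], [0, 0, 0], -1],
    [[0, 0, 0], [0, 0, 0], -1],
  ],
)

```text
time: 31.58
ee_pos: [582.8, 318.1, 97.6]
eef_rot: [0.258, -0.022, 0.966, 0.006]
contact_force: [0.4, 0.9, -0.2]
finger_gap: -0.4
grip_force: 0.0
```

>>> move_arm(
  motion=[
    [[0, 0, 0.6], [0, 0, 0], -1],
    [[0, 0, 0.4], [0, 0, 0], -1],
    [[0, 0, 0], [0, 0, 0], -1],
  ],
)

```text
time: 31.95
ee_pos: [583.2, 318.1, 96.7]
eef_rot: [0.258, -0.022, 0.966, 0.006]
contact_force: [-1.4, 0.4, 3.8]
finger_gap: -0.2
grip_force: 2.3
```

```bash
python3 -c "
from tc import *
tc(LD)"
```

```text
tcp in deck [-0.6  1.8 25.4] F tool [-0.7  0.4 -4. ] -0.18355261258236952 [-0.54  0.68 -0.28  2.17  1.82  0.51 -0.85] 31.95
```

>>> move_arm(
  motion=[
    [[0, 0, 0.6], [0, 0, 0], -1],
    [[0, 0, 0.4], [0, 0, 0], -1],
    [[0, 0, 0], [0, 0, 0], -1],
  ],
)

```text
time: 32.33
ee_pos: [583.2, 318.1, 96.6]
eef_rot: [0.259, -0.022, 0.966, 0.006]
contact_force: [-8.2, -3.1, 15.4]
finger_gap: -0.0
grip_force: 8.8
```

```bash
python3 -c "
from tc import *
tc(LD)"
```

```text
tcp in deck [-0.6  1.8 25.3] F tool [ -0.5  -2.7 -17.5] -0.00830026293039319 [-0.54  0.68 -0.28  2.17  1.82  0.51 -0.85] 32.325
```

>>> move_arm(
  motion=[
    [[0, 0, -15], [0, 0, 0], -1],
    [[0, 0, -50], [0, 0, 0], -1],
    [[-40, 0, -30], [0, 0, 0], -1],
    [[-40, 0, -25], [0, 0, 0], -1],
    [[-40, -40, -25], [0, 0, 0], -1],
  ],
)

```text
time: 32.95
ee_pos: [615.3, 282.9, 278.1]
eef_rot: [0.258, -0.025, 0.966, 0.007]
contact_force: [1.3, -1.1, 0.0]
finger_gap: 0.2
grip_force: 0.0
```

>>> move_arm(
  motion=[
    [[0, -40, -20], [0, 0, 0], -1],
    [[0, -30, 0], [0, 0, 0], -1],
    [[0, 0, 0], [0, 0, 0], -1],
    [[0, 0, 0], [0, 0, 0], -1],
  ],
)

```text
time: 33.45
ee_pos: [608.5, 209.5, 293.7]
eef_rot: [0.258, -0.022, 0.966, 0.005]
contact_force: [0.6, 0.6, 0.1]
finger_gap: -0.2
grip_force: 0.0
```

```bash
python3 - <<'E'
from plan import *
p,r=tool(); c=optics.camera_info("wrist"); im=optics.snapshot("wrist"); pickle.dump((c,im,(p,r)),open("w21.pkl","wb")); save(im,"w21")
print(p,status.state()["time"],status.state()["contact_force"].round(1)); w=wins(im,70,180,amin=80)
g=cv2.cvtColor(im,cv2.COLOR_RGB2GRAY)
for n,D,M in (("S",SD,MS),("L",LD,ML)):
    f,o=frame(D); nn=f.as_matrix()[:,2]
    q=f.inv().apply(cast(c,w[:,:2],n=nn,p0=o+8*nn)-o); k=(abs(q[:,0])<60)&(abs(q[:,1])<25); print(n,q[k].round(2).tolist())
    u=proj(c,f.apply(M[:6])+o); ok=[i for i in range(6) if 5<u[i,0]<555 and 5<u[i,1]<400]
    v=cv2.cornerSubPix(g,np.float32(u[ok]).reshape(-1,1,2),(4,4),(-1,-1),(3,30,.01))[:,0]
    qq=f.inv().apply(cast(c,v,n=nn,p0=o+8*nn)-o); print(ok,(qq-M[ok])[:,:2].round(1).tolist())
E
```

```text
[608.52240057 209.45025403 293.73801627] 33.5 [ 0.4 -0.1 -0.2]
S []
[2, 3] [[-0.0, 1.2], [-0.2, -0.4]]
L [[39.8, 0.44, 8.0], [12.78, 0.37, 8.0], [-14.19, 0.36, 8.0]]
[2, 3] [[-0.3, 0.3], [0.2, -0.7]]
```

>>> move_arm(
  motion=[
    [[-30, -20, -50], [0, 5, 0], -1],
    [[-20, -20, -50], [0, 8, 0], -1],
    [[0, 0, 0], [0, 8, 0], -1],
    [[0, 0, 0], [0, 8, 0], -1],
    [[0, 0, 0], [0, 0, 0], -1],
  ],
)

```text
time: 34.12
ee_pos: [614.1, 174.7, 374.3]
eef_rot: [0.041, -0.013, 0.999, -0.008]
contact_force: [-0.2, 1.2, -0.5]
finger_gap: -0.1
grip_force: 0.0
```

```bash
python3 - <<'E'
from plan import *
p,r=tool(); c=optics.camera_info("wrist"); im=optics.snapshot("wrist"); pickle.dump((c,im,(p,r)),open("w22.pkl","wb")); save(im,"w22")
print(p,status.state()["time"]); w=wins(im,70,180,amin=60)
g=cv2.cvtColor(im,cv2.COLOR_RGB2GRAY)
for n,D,M in (("S",SD,MS),("L",LD,ML)):
    f,o=frame(D); nn=f.as_matrix()[:,2]
    q=f.inv().apply(cast(c,w[:,:2],n=nn,p0=o+8*nn)-o); k=(abs(q[:,0])<60)&(abs(q[:,1])<25); print(n,q[k].round(2).tolist())
    u=proj(c,f.apply(M[:6])+o); ok=[i for i in range(6) if 5<u[i,0]<555 and 5<u[i,1]<400]
    v=cv2.cornerSubPix(g,np.float32(u[ok]).reshape(-1,1,2),(4,4),(-1,-1),(3,30,.01))[:,0]
    qq=f.inv().apply(cast(c,v,n=nn,p0=o+8*nn)-o); print(ok,(qq-M[ok])[:,:2].round(1).tolist())
E
```

```text
[614.08169523 174.65211702 374.30244957] 34.175
S [[13.04, -0.11, 8.0], [-13.79, -0.03, 8.0]]
[0, 1, 2, 3, 4, 5] [[-0.2, -0.2], [-1.0, -0.2], [1.0, 0.7], [-0.5, -0.2], [0.7, 0.6], [0.5, -1.3]]
L [[39.9, 0.35, 8.0], [13.02, 0.26, 8.0], [-13.99, 0.14, 8.0], [-40.86, 0.24, 8.0]]
[0, 1, 2, 3, 4, 5] [[-0.0, -0.0], [0.2, 0.2], [-0.2, 0.1], [0.2, -0.7], [0.8, 1.4], [0.8, -0.9]]
```

```bash
python3 -c "
from station import workorder
print(workorder.job_done())"
```

```text
the job is handed in; nothing more can be done
None
```

The job is handed in: both plates are in their own readers, centred within about 1 mm by the last wrist picture and pressed until they stopped moving (31 N short, 17 N long); I did not re-measure the bystanders.

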